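Vent the anaerobic culture jar and back off its clamp screw

TASK

Get the anaerobic jar ready to be opened. First let the vacuum off: press the red vent plunger on the lid fully down with a fingertip and keep it down for two seconds, then let it up. Then roll a fingertip round the knurled rim of the black clamp screw, without gripping it, to loosen it anticlockwise by two full turns and stop there; work gently, lift nothing, do not shift or tip the jar, and leave the other things on the bench alone.

Things in the scene. Friction and masses are not known exactly. Their poses are not given: they have to be found in the camera images.
- jar: Glass anaerobic jar, about 3 kg, loose on a sheet of brown paper. Origin: centre of its underside, z up. Foot 140 mm across, glass 120 mm, red-agar dishes inside; lid 128 mm across, its top 150 mm up. Steel yoke along jar y over the lid: cross bar 24 x 160 mm, top 178 mm up. Vent on the lid at jar x +44 mm, a low plug at x -44 mm. A sideways push over about 10 N on the screw head can tip the jar.
- screw_head (a point): Centre of the clamp screw's black knurled head, on the jar's axis, at half its height. An upright cylinder 18 mm high, 44 mm across its 24 upright ribs; while tight it spans 187 to 205 mm above the jar's origin, 9 mm clear over the cross bar. Nothing on the jar stands as high, so a fingertip can pass all the way round it.
- screw_mark (a point): Outer end, 19 mm from the axis, of the white index line on the flat top of the screw head (from the hub to the rim). It goes round with the screw and shows how far it has turned.
- screw (a joint): Turn of the clamp screw in rad: 0 = tight (as at the start), growing anticlockwise seen from above as it loosens, 6.28 per full turn. Stiff (0.035 N m, about 1.6 N along the rim), stays where left, rises 2 mm per turn, stops after five turns. A finger side resting on the rim with 3 to 5 N and moving along it turns it by friction and the ribs.
- vent (a joint): Travel of the vent plunger in m: 0 = up (shut), 0.005 = fully down (open). Its spring pushes back with 1.2 N at first and 4.2 N at the bottom and lifts it when let go.
- vent_top (a point): Middle of the flat top of the red vent plunger (cap 18 mm in diameter on a brass body 22 mm in diameter), 176 mm above the jar's origin while up, 44 mm from the screw's axis and 29 mm lower than the top of the screw head; it is pressed straight down.
- dish_stack: Bystander: stack of three clear culture dishes, 92 mm in diameter, 49 mm high; origin under its centre.
- mortar: Bystander: white mortar, 100 mm in diameter, 56 mm high; origin under its centre.
- beaker: Bystander: small glass beaker, 62 mm in diameter, 85 mm high; origin under its centre.
- forceps: Bystander: steel forceps lying flat along their x axis, 137 mm long, 8 mm high.
- pestle: Bystander: white pestle lying along its y axis, 130 mm long, 28 mm thick.
- media_bottle: Bystander: bottle of red medium with a blue cap, 72 mm in diameter, 155 mm high; origin under its centre.
- wash_bottle: Bystander: white wash bottle with a yellow spout, 72 mm in diameter, 208 mm high; origin under its centre.

How it is judged (in metres and radians):
On the way, in this order (a step that is already met when the one before it is completed fails the run):
1. the vent plunger has been kept fully down for a second and a half, with the clamp screw still tight (value of joint vent above 0.0035 m and value of joint screw below 1 rad), for 1.5 s.
2. the vent is let up again (value of joint vent below 0.001 m), for 0.1 s.
3. the clamp screw has been loosened by two full turns (within a quarter of a turn) (value of joint screw above 11 rad), for 0.2 s.
At the end, for the whole second after the job is handed in: The clamp screw stands at rest two full turns from tight, give or take a quarter of a turn; the vent plunger is up; the jar stands upright within 20 mm of where it stood, and every bystander within 20 mm of its place (value of joint screw between 11 and 14.14 rad and velocity of joint screw between -0.1 and 0.1 rad/s and value of joint vent below 0.001 m and distance of each of jar, dish_stack, mortar, beaker, forceps, pestle, media_bottle, wash_bottle from where it was at the start of the episode below 0.02 m and angle between jar's own z axis and vertical below 0.03 rad); the robot touches nothing.
It fails at once if the clamp screw is turned on past two and a half turns (value of joint screw above 15.7 rad).
It fails at once if the vent is pressed after the screw has been slackened (value of joint vent above 0.003 m and value of joint screw above 1.5 rad).
It fails at once if the screw or the jar is gripped or pushed hard (over 30 N) (contact force between any of the fingers, the arm and jar above 30 N).
It fails at once if the jar is tipped, lifted or pushed along (angle between jar's own z axis and vertical above 0.12 rad or height (world z) of jar above 0.012 m or distance of jar from where it was at the start of the episode above 0.03 m).
It fails at once if a bystander is lifted or knocked (distance of any of dish_stack, mortar, beaker, forceps, pestle, media_bottle, wash_bottle from where it was at the start of the episode above 0.04 m).
It also fails if it takes over 70 s, if anything falls off the work surface, if the arm or the gripper's body presses on something with over 40 N, if the wrist force passes 120 N, or if a joint passes its speed limit or range.

ROBOT

A 6-joint arm with a two-finger parallel gripper is mounted at the origin on the work surface. World frame = base frame: x ahead of the robot, y to its left, z up, the work surface at z = 0. Lengths are in mm, angles in rad, forces in N, time in s.
With the tool pointing down it reaches from about 325 to 875 mm from the base axis. Payload 4.4 kg.
Tool frame: the origin (TCP) lies on the centre line of the jaws, within the pads' length; the fingertips stand ahead of it and the grasp point (between the pads) lies 6 mm ahead of it (ctrl.tcp_to_tips is the z of the fingertips in the tool frame, in mm); z points along the fingers, y is the direction in which the jaws open and shut (so a half turn about z gives the same grasp; the last joint's range is limited). The gripper opens to 85 mm and grips with 20 to 120 N. Pads are 22 mm wide; open, the fingers measure 114 mm over their backs; the gripper's body (76 mm by 85 mm) begins 54 mm behind the grasp point. The pads swing forward as they close: fully open they stand 13 mm farther back than shut.
Start: joints at [1.159, 0.207, 1.542, -0, 1.393, -0.15], TCP at [148.276, 555.555, 256.282] pointing down, gripper open.
Joint ranges: [-2.73, 2.73], [-0.86, 2.22], [0.23, 2.46], [-1.11, 4.25], [0.08, 2.63], [-2.82, 2.82]. Speed limits (rad/s): [2.79, 2.79, 3.14, 3.14, 3.14, 3.14].

INTERFACE

Orientations are given as a 3x3 rotation matrix whose columns are the frame's x, y, z axes.
In Python, from plant import ctrl, sensors, optics gives the robot as it stands. Calls block until the motion is done:
- ctrl.move_ptp(position, orientation): joint-space move of the TCP to a pose.
- ctrl.move_l(position, rot=None, vel=150, threshold=None): straight line of the TCP; rot=None keeps the orientation; vel is the mean speed in mm/s. With threshold (N) it stops when the force on the tool has changed by that much, and returns True; else False.
- ctrl.set_joints(angles): joint-space move.
- ctrl.gripper_to(opening, force=None): finger opening in mm; force is the grip in N (None keeps the last); returns when the fingers have stopped.
- ctrl.hold(seconds).
- ctrl.solve_ik(position, orientation): joint angles nearest the present ones, or None.
- sensors.read_state(): the state.
- optics.grab_frame(name): name is "scene" or "top" or "wrist"; returns (picture, depth): 400x640x3 uint8, red, green, blue; 400x640 float32, mm along the optical axis (not along the pixel's ray), 0 where there is no reading.
- optics.camera_params(name): a dict with "mtx" (3x3 intrinsics, pixels), "R" (3x3) and "t" (3): a world point X has camera coordinates R X + t; the wrist camera has in their place "T_tool_cam" (4x4, takes a point from camera to tool coordinates, whose origin is the TCP and whose axes are the flange's). Camera axes: x right, y down, z forward; pixel columns grow to the right and rows downward; lengths in mm; the calibration is good to about 2 mm. The wrist camera is an equidistant fisheye: a pixel r from the principal point sees the ray r / f radians off the axis. A picture is of the moment at which its call begins: read the wrist's pose just before it. camera_params takes no time and is no camera call.
A pose or a line that the arm cannot do raises ctrl.MotionError and nothing moves.
- ctrl.finish_job(): hands the job in, once; it reports no verdict.
The state is a dict: "t": time; "q": joint angles; "qvel": joint speeds; "tau": joint torques, N m; "eef_pos": TCP position; "eef_rot": TCP orientation; "force": force on the tool from outside, world axes, zero at the start; "wrist_torque": the same for the moment, N m; "grip_width": finger opening in mm.
Only numpy, scipy, OpenCV 4.12 (cv2) and the standard library are available. Lean on these libraries where they do the work, as an engineer would, in place of code of your own. Each camera call takes 0.05 s, during which the arm holds its last target.

## Working session

There is one attempt and no reset: what is moved stays moved. The work goes in short steps, each a Python script; the robot and the scene stay as the last script left them, time stands still between calls to the robot, and variables do not carry over. Pictures are saved under pics/ and viewed, and the job is handed in when it is done.

```bash
ls; mkdir -p pics
python3 - <<'E'
from plant import ctrl,sensors,optics
import cv2
s=sensors.read_state();print(s['t'],s['eef_pos'],s['eef_rot'],s['force'],s['grip_width'],ctrl.tcp_to_tips)
for n in("scene","top","wrist"):
    p,d=optics.grab_frame(n);cv2.imwrite(f'pics/{n}0.png',p[:,:,::-1]);print(n,optics.camera_params(n))
E
```

```text
pics
0.0 [147.97704326 554.90045946 255.10553663] [[-9.66186262e-01  2.57843324e-01 -9.62503443e-04]
 [ 2.57844831e-01  9.66184043e-01 -2.10680814e-03]
 [ 3.86729052e-04 -2.28374562e-03 -9.99997317e-01]] [ 0.01523618 -0.11177683 -0.68306249] 85.81486219519363 25.0
scene {'mtx': array([[377.85983493,   0.        , 312.74912627],
       [  0.        , 377.85983493, 192.0079108 ],
       [  0.        ,   0.        ,   1.        ]]), 'R': array([[-0.60323369,  0.79746645,  0.01250531],
       [ 0.45239149,  0.35503489, -0.81810278],
       [-0.65684934, -0.48784987, -0.57493604]]), 't': array([ 343.71577763, -157.87524304, 1703.61072887])}
top {'mtx': array([[449.70681907,   0.        , 319.27934651],
       [  0.        , 449.70681907, 198.45573405],
       [  0.        ,   0.        ,   1.        ]]), 'R': array([[ 0.01230216, -0.99989668,  0.00743532],
       [-0.98117518, -0.01350437, -0.1926471 ],
       [ 0.19272761, -0.00492538, -0.98123994]]), 't': array([  10.01047224,  619.31713528, 1252.74679248])}
wrist {'mtx': array([[309.70691629,   0.        , 322.53050527],
       [  0.        , 309.70691629, 200.03704971],
       [  0.        ,   0.        ,   1.        ]]), 'T_tool_cam': array([[-1.79485421e-04, -9.48536716e-01, -3.16667122e-01,
         8.28615001e+01],
       [ 9.99999908e-01, -4.69803962e-05, -4.26071306e-04,
         5.90835354e-03],
       [ 3.89267131e-04, -3.16667169e-01,  9.48536637e-01,
        -1.18704165e+02],
       [ 0.00000000e+00,  0.00000000e+00,  0.00000000e+00,
         1.00000000e+00]])}
```

View pics/scene0.png

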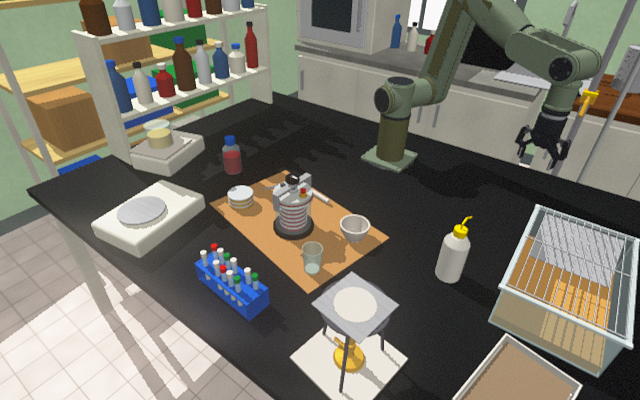

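View pics/top0.png

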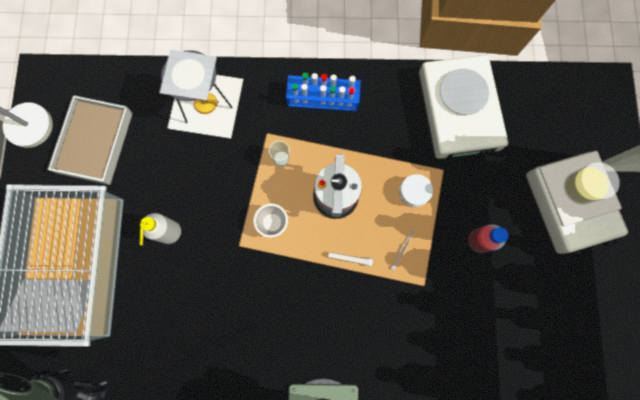

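View pics/wrist0.png

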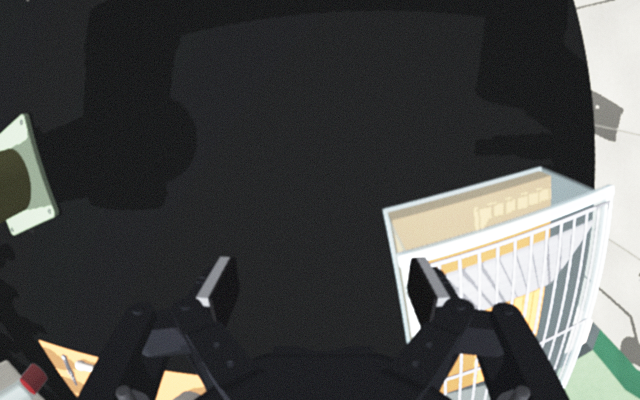

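The scene view shows the jar at about (293,205). In the top view the screw is near (338,181), the red vent near (322,184) and the plug near (354,186), with the yoke along image vertical. Next I'll zoom in and localise these.

```bash
cat > h.py <<'E'
import numpy as np,cv2
from plant import ctrl,sensors,optics
def ray(cam,uv,z):
    c=optics.camera_params(cam);R,t=c['R'],c['t']
    o=-R.T@t; d=R.T@np.linalg.inv(c['mtx'])@np.array([uv[0],uv[1],1.])
    return o+d*(z-o[2])/d[2]
def wproj(X,pos,rot):
    c=optics.camera_params('wrist');T=c['T_tool_cam'];p=rot.T@(np.asarray(X)-pos);p=T[:3,:3].T@(p-T[:3,3])
    r=np.hypot(p[0],p[1]);th=np.arctan2(r,p[2]);f=c['mtx'][0,0]
    return c['mtx'][:2,2]+f*th*p[:2]/r
def wray(uv,z,pos,rot):
    c=optics.camera_params('wrist');T=c['T_tool_cam'];d=np.array(uv)-c['mtx'][:2,2];r=np.hypot(*d);th=r/c['mtx'][0,0]
    v=np.array([*(np.sin(th)*d/r),np.cos(th)]);v=rot@T[:3,:3]@v;o=pos+rot@T[:3,3]
    return o+v*(z-o[2])/v[2]
E
python3 - <<'E'
from h import *
p=cv2.imread('pics/top0.png');c=p[140:230,290:390];cv2.imwrite('pics/topz.png',cv2.resize(c,None,fx=6,fy=6,interpolation=cv2.INTER_CUBIC))
h=cv2.cvtColor(p,cv2.COLOR_BGR2HSV)
m=((h[...,0]<8)|(h[...,0]>172))&(h[...,1]>130)&(h[...,2]>70)
m[:150]=0;m[220:]=0;m[:,:300]=0;m[:,380:]=0
v,u=np.nonzero(m);print(len(u),u.mean(),v.mean(),ray('top',(u.mean(),v.mean()),176))
E
```

```text
24 321.6666666666667 182.04166666666666 [641.23901536  12.81975326 176.        ]
```

View pics/topz.png

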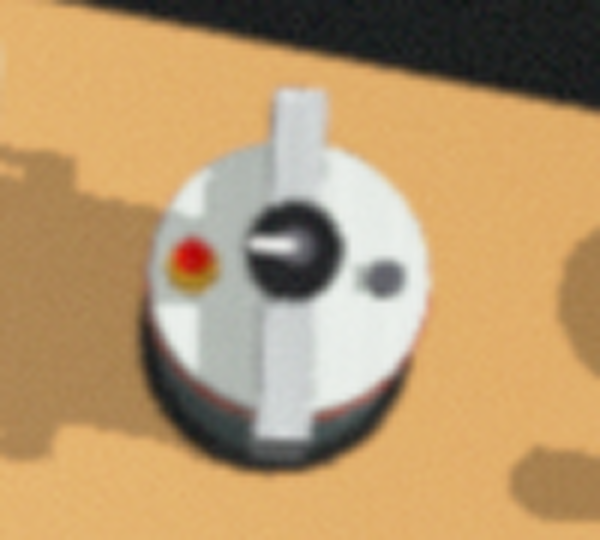

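Run:
```python
from h import *
s0=ray('top',(339.3,181.6),205);print('screw',s0, 'wash',ray('top',(150,225),208))
s=sensors.read_state();p=s['eef_pos'].copy();p[2]=370
ctrl.move_l(p,vel=250)
R=np.array([[0,1,0],[1,0,0],[0,0,-1.]])
ctrl.move_ptp([s0[0],s0[1],345],R)
ctrl.gripper_to(0)
ctrl.hold(0.2)
s=sensors.read_state();print(s['t'],s['q'],s['eef_pos'],s['force'],s['grip_width'],ctrl.tcp_to_tips)
np.savez('w1.npz',p=s['eef_pos'],R=s['eef_rot'])
p,d=optics.grab_frame('wrist');cv2.imwrite('pics/w1.png',p[:,:,::-1])
```

```text
screw [636.26432661 -32.92390987 205.        ] wash [515.25149124 449.22319385 208.        ]
4.425 [-1.87426330e-01  2.88975123e-01  1.25933213e+00  3.40184723e-05
  1.59334589e+00 -1.87398765e-01] [636.2422598  -32.91820234 344.99247183] [-0.47529345  0.68241133  0.12831593] -0.11183483747722801 25.0
```

View pics/w1.png

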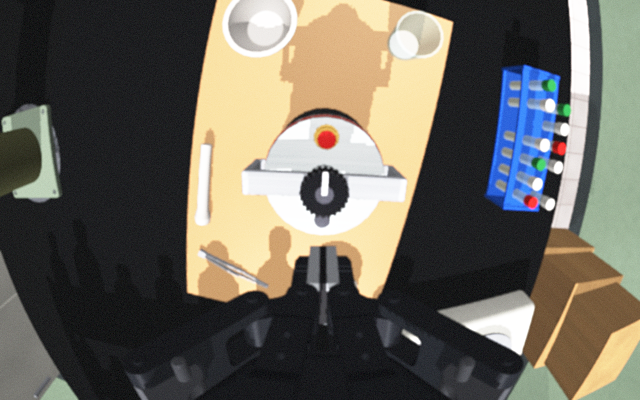

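The wrist view shows the screw head near (324,191), with its white mark pointing up to about (325,175). The vent cap is near (326,139).

Run:
```python
from h import *
w=np.load('w1.npz');P,R=w['p'],w['R']
p=cv2.imread('pics/w1.png');h=cv2.cvtColor(p,cv2.COLOR_BGR2HSV)
m=((h[...,0]<6)|(h[...,0]>173))&(h[...,1]>170)&(h[...,2]>90);m[:110]=0;m[170:]=0;m[:,:290]=0;m[:,360:]=0
v,u=np.nonzero(m);print('red',len(u),u.mean(),v.mean(),wray((u.mean(),v.mean()),176,P,R))
print(R)
d=(h[...,2]<75).astype(np.uint8);d[:155]=0;d[230:]=0;d[:,:285]=0;d[:,365:]=0
d=cv2.morphologyEx(d,cv2.MORPH_OPEN,np.ones((3,3),np.uint8))
cs,_=cv2.findContours(d,cv2.RETR_EXTERNAL,cv2.CHAIN_APPROX_NONE)
for c in cs:
    if cv2.contourArea(c)>300: 
        e=cv2.minEnclosingCircle(c);print(cv2.boundingRect(c),e,cv2.fitEllipse(c),wray(e[0],202,P,R))
print('pred radius px',[wproj(np.array([636+dx,-33+dy,205]),P,R) for dx,dy in((22,0),(-22,0),(0,22),(0,-22))])
cv2.imwrite('pics/w1z.png',cv2.resize(p[110:240,260:390],None,fx=4.5,fy=4.5,interpolation=cv2.INTER_CUBIC))
```

```text
red 228 326.11842105263156 139.3201754385965 [638.15963069  12.299325   176.        ]
[[ 2.68003998e-05  9.99999998e-01 -5.30926445e-05]
 [ 9.99999999e-01 -2.67980274e-05  4.46851948e-05]
 [ 4.46837720e-05 -5.30938420e-05 -9.99999998e-01]]
(301, 168, 47, 48) ((323.9905700683594, 191.16036987304688), 24.197147369384766) ((323.9315490722656, 191.49978637695312), (43.63172912597656, 45.11195755004883), 95.4393081665039) [636.0940667  -30.31871912 202.        ]
pred radius px [array([348.94458407, 195.08602522]), array([298.82835082, 195.09766051]), array([323.92239341, 170.58825642]), array([323.86517808, 218.40954784])]
```

View pics/w1z.png

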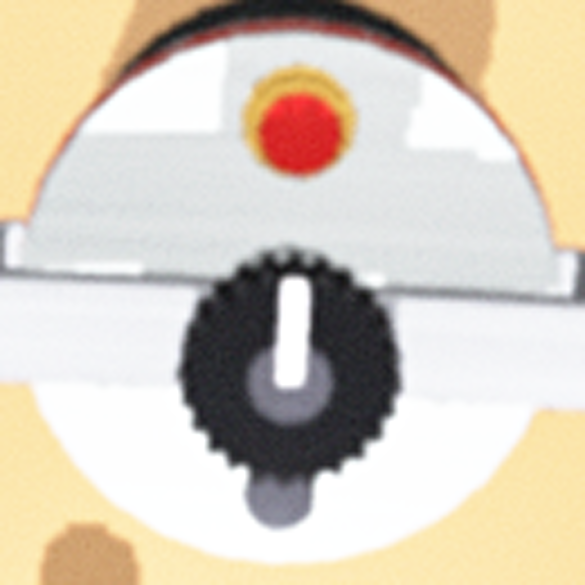

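Run:
```python
from h import *
s=sensors.read_state();R=s['eef_rot']
ctrl.move_l([638.1,12.6,209],vel=120); ctrl.hold(0.2)
s=sensors.read_state();f0=s['force'];print(s['t'],s['eef_pos'],f0)
r=ctrl.move_l([638.1,12.6,199],vel=12,threshold=0.8) 
s=sensors.read_state();print(r,s['t'],s['eef_pos'],s['force']-f0)
r=ctrl.move_l([638.1,12.6,190],vel=8,threshold=7)
s=sensors.read_state();print(r,s['t'],s['eef_pos'],s['force']-f0)
ctrl.hold(0.3);s=sensors.read_state();print(s['t'],s['eef_pos'],s['force']-f0)
p,d=optics.grab_frame('scene');cv2.imwrite('pics/s2.png',cv2.resize(p[150:270,220:380,::-1],None,fx=4,fy=4))
```

```text
6.0167 [638.53225349  12.31345461 209.86897652] [-0.20767607 -0.30450654 -0.43146441]
True 6.5917 [637.99419377  12.60892909 201.92579893] [1.51535855 0.25705132 1.44650769]
True 7.325 [638.03844137  12.62017602 198.2572719 ] [0.79624777 1.09120109 4.58970268]
7.625 [638.0728903   12.59763661 198.13402194] [-3.23907288  0.55950815  4.66317744]
```

View pics/s2.png

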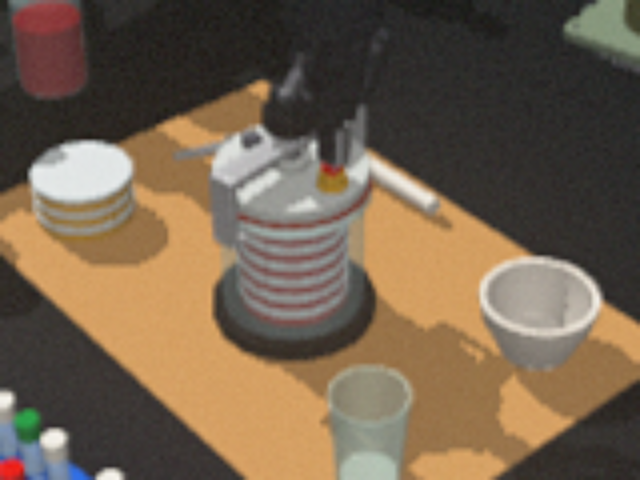

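The scene view shows the fingertip on the red cap. By position it is only about 3.7 mm down, so I'll press to the stop.

Run:
```python
from h import *
for z in (196.5,195.5,194.5):
    r=ctrl.move_l([638.1,12.6,z],vel=8,threshold=9);F=[]
    for i in range(4): ctrl.hold(0.05);F.append(sensors.read_state()['force'])
    s=sensors.read_state();print(r,z,s['t'],s['eef_pos'],np.mean(F,0),np.std(F,0))
    if r or np.mean(F,0)[2]>6.5:break
```

```text
False 196.5 8.275 [638.03690457  12.60911817 197.96385841] [-4.35859366  0.44693607 10.17580227] [0.34691587 0.65565863 0.24838056]
```

Force has risen to 10 N with no further travel, so the plunger is on its stop. I'll hold 2 s, release and look.

Run:
```python
from h import *
ctrl.hold(2.1)
s=sensors.read_state();print(s['t'],s['eef_pos'],s['force'])
ctrl.move_l([638.1,12.6,240],vel=60)
ctrl.move_l([636,-31,300],vel=150)
ctrl.gripper_to(54,20);ctrl.hold(0.1)
s=sensors.read_state();print(s['t'],s['q'],s['eef_pos'],s['force'],s['grip_width'],ctrl.tcp_to_tips)
np.savez('w2.npz',p=s['eef_pos'],R=s['eef_rot'])
p,d=optics.grab_frame('wrist');cv2.imwrite('pics/w2.png',p[:,:,::-1])
p,d=optics.grab_frame('scene');cv2.imwrite('pics/s3.png',cv2.resize(p[150:270,220:380,::-1],None,fx=4,fy=4))
# yaw range feasibility
P=np.array([636.1,-30.7,215])
for a in np.arange(-165,166,15):
    t=np.radians(a+90);R=np.array([[np.cos(t),np.sin(t),0],[np.sin(t),-np.cos(t),0],[0,0,-1]])
    q=ctrl.solve_ik(P,R);print(a,None if q is None else np.round(q,2)[[0,5]],end=';')
```

```text
10.375 [638.07503544  12.62367375 197.998854  ] [-4.54822154  0.55671317 10.27902395]
12.55 [-1.84516243e-01  3.07863908e-01  1.32581335e+00  1.69296348e-04
  1.50677925e+00 -1.84472460e-01] [636.02047721 -30.96782971 299.99883274] [-0.00124139  0.50149367  0.15540766] 53.47739842187083 25.0
-165 [-0.18  2.7 ];-150 [-0.18  2.43];-135 [-0.18  2.17];-120 [-0.18  1.91];-105 [-0.18  1.65];-90 [-0.18  1.39];-75 [-0.18  1.12];-60 [-0.18  0.86];-45 [-0.18  0.6 ];-30 [-0.18  0.34];-15 [-0.18  0.08];0 [-0.18 -0.18];15 [-0.18 -0.45];30 [-0.18 -0.71];45 [-0.18 -0.97];60 [-0.18 -1.23];75 [-0.18 -1.49];90 [-0.18 -1.75];105 [-0.18 -2.02];120 [-0.18 -2.28];135 [-0.18 -2.54];150 [-0.18 -2.8 ];165 None;
```

View pics/w2.png

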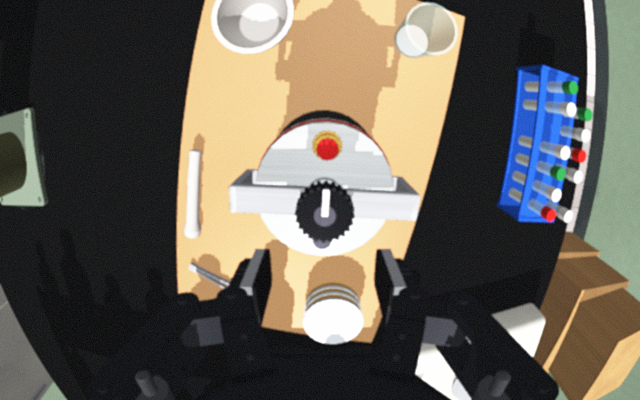

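View pics/s3.png

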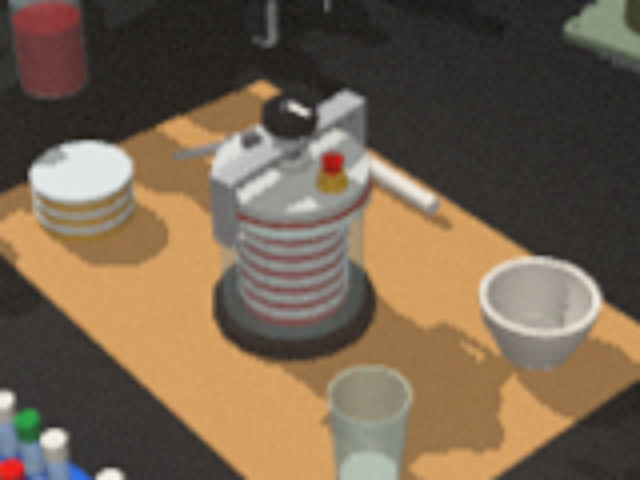

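The vent is up again. Now I'll straddle the head with the opened jaws, so only one finger touches at a time, and roll it round. The first move checks timing and finds contact.

```bash
cat >> h.py <<'E'
def Rm(a):
    t=np.radians(a+90);return np.array([[np.cos(t),np.sin(t),0],[np.sin(t),-np.cos(t),0],[0,0,-1]])
def yv(a): return Rm(a)[:,1]
def favg(n=3,dt=0.03):
    F=[]
    for i in range(n): ctrl.hold(dt);F.append(sensors.read_state()['force'])
    return np.mean(F,0)
C=np.array([636.1,-30.7,209.])
def log(m=''):
    s=sensors.read_state();print(m,round(s['t'],2),np.round(s['eef_pos'],2),np.round(s['force'],1),round(s['grip_width'],1))
E
python3 - <<'E'
from h import *
ctrl.move_ptp([C[0],C[1],250],Rm(-125));log('ptp')
p=C.copy();p[2]=250;p=p-2*yv(-120)
ctrl.move_l(p,Rm(-120),vel=4);log('rot5deg 2mm@4')
c=C.copy();ctrl.move_l(c,Rm(-120),vel=60);log('down')
f0=favg(6,.05);print(f0)
a=-120
r=ctrl.move_l(C-8*yv(a),vel=5,threshold=2.5);log(f'probe+ {r}')
s=sensors.read_state();print('off',-(s['eef_pos']-C)@yv(a),(favg()-f0)@yv(a))
E
```

```text
ptp 14.53 [636.18 -30.72 250.14] [-0.7 -0.3  1.4] 53.9
rot5deg 2mm@4 15.18 [637.1  -28.98 250.01] [ 0.2  0.5 -0.5] 53.7
down 16.02 [636.39 -30.74 209.31] [ 0.6  0.4 -0. ] 54.2
[ 0.01194614  0.20390659 -0.38341631]
probe+ True 17.37 [638.02 -26.54 208.2 ] [-0.3  0.3 -0.4] 54.0
off 4.561745786700699 0.014169703797232607
```

```bash
cat >> h.py <<'E'
f0=np.array([0.05,0.3,-0.35])
def go(a,off,T):
    s=sensors.read_state();p=C-off*yv(a);d=np.linalg.norm(p-s['eef_pos'])
    ctrl.move_l(p,Rm(a),vel=max(d/T,0.3))
E
python3 - <<'E'
from h import *
a=-120;off=4.6
for i in range(8):
    go(a,off,0.2);F=favg(4)-f0;s=sensors.read_state()
    print(round(s['t'],2),round(off,2),'act',round(-(s['eef_pos']-C)@yv(a),2),'Fn',round(F@yv(a),2),'Ft',round(F@Rm(a)[:,0],2),'Fz',round(F[2],1))
    if F@yv(a)>3:break
    off+=0.4
E
```

```text
17.93 4.6 act 4.58 Fn 0.61 Ft 0.02 Fz -0.1
18.35 5.0 act 4.71 Fn 2.03 Ft 0.38 Fz 0.5
18.75 5.4 act 4.9 Fn 4.15 Ft -0.17 Fz 1.3
```

```bash
cat >> h.py <<'E'
def stroke(a,a1,off,step=20,T=0.5,target=4.0,tmax=99):
    Fn=target
    while a<a1-1e-6:
        a=min(a+step,a1);go(a,off,T);F=favg(3,.02)-f0;s=sensors.read_state();Fn=F@yv(a)
        act=-(s['eef_pos']-C)@yv(a)
        print(round(s['t'],2),a,'off',round(off,2),'act',round(act,2),'Fn',round(Fn,2),'Ft',round(F@Rm(a)[:,0],2),'Fz',round(F[2],1))
        if Fn>9: print('HIGH');break
        off=off+np.clip((target-Fn)/7,-0.5,0.5)
    return a,off
E
python3 - <<'E'
from h import *
a,off=stroke(-120,-60,5.4)
s=sensors.read_state();np.savez('w3.npz',p=s['eef_pos'],R=s['eef_rot'])
p,d=optics.grab_frame('wrist');cv2.imwrite('pics/w3.png',p[:,:,::-1])
E
```

```text
19.45 -100 off 5.4 act 4.37 Fn 6.01 Ft -1.58 Fz 1.0
20.21 -80 off 5.11 act 3.88 Fn 6.24 Ft -1.93 Fz 0.7
20.84 -60 off 4.79 act 3.53 Fn 5.69 Ft -1.72 Fz -0.1
```

View pics/w3.png

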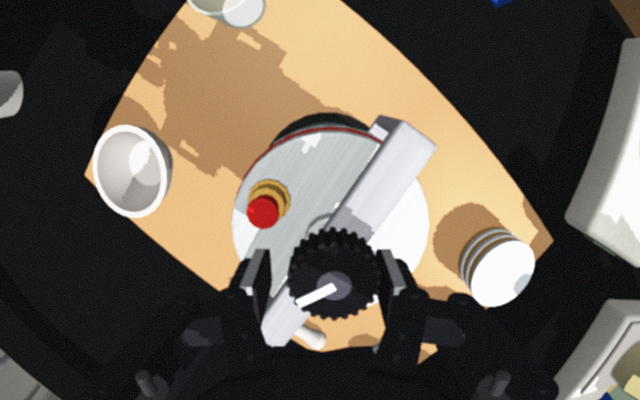

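The mark has swung about 60° anticlockwise relative to the vent: the hub is at (335,287), the mark tip at (300,300) and the vent at (263,212). The roll works without slip. The offsets show the screw axis is about 1.3 mm further out in x, so I'm correcting the centre and continuing.

```bash
sed -i 's/^C=.*/C=np.array([637.4,-31.2,209.])/' h.py
python3 - <<'E'
from h import *
a,off=stroke(-60,140,5.6)
# back to centre
if a==140:
    go(a,0,0.5);log('free')
    s=sensors.read_state();np.savez('w4.npz',p=s['eef_pos'],R=s['eef_rot'])
    p,d=optics.grab_frame('wrist');cv2.imwrite('pics/w4.png',p[:,:,::-1])
E
```

```text
21.44 -40 off 5.6 act 4.74 Fn 4.93 Ft -0.35 Fz -0.4
22.0 -20 off 5.47 act 4.88 Fn 4.26 Ft -0.95 Fz 1.1
22.6 0 off 5.43 act 4.98 Fn 3.5 Ft -1.43 Fz 2.5
23.2 20 off 5.5 act 5.17 Fn 3.5 Ft -0.54 Fz 2.4
23.82 40 off 5.57 act 5.36 Fn 2.92 Ft -0.79 Fz 2.3
24.43 60 off 5.73 act 5.54 Fn 3.63 Ft -0.63 Fz 2.7
25.03 80 off 5.78 act 5.58 Fn 2.86 Ft -0.76 Fz 2.3
25.62 100 off 5.94 act 5.66 Fn 3.41 Ft -0.38 Fz 2.2
26.23 120 off 6.03 act 5.68 Fn 3.0 Ft -0.39 Fz 2.5
26.84 140 off 6.17 act 5.61 Fn 4.79 Ft -0.86 Fz 2.8
free 27.54 [637.5  -31.42 209.02] [-0.9 -0.2  1. ] 54.1
```

View pics/w4.png

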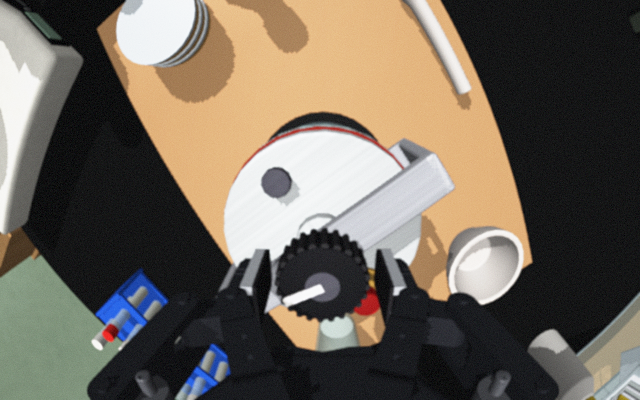

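```bash
cat >> h.py <<'E'
def markang(uvh,uvt,w,z):
    w=np.load(w);h=wray(uvh,z,w['p'],w['R']);t=wray(uvt,z,w['p'],w['R']);d=t-h
    return np.degrees(np.arctan2(d[1],d[0])),np.hypot(*d[:2]),h
E
python3 - <<'E'
from h import *
print(markang((324,194),(325.5,171.5),'w1.npz',205))
print(markang((335,287),(299,302),'w3.npz',205.3))
print(markang((323,287),(286,303),'w4.npz',206.4))
E
```

```text
(np.float64(86.42428884468956), np.float64(20.237645569346306), array([638.7717343 , -31.57833563, 205.        ]))
(np.float64(147.46409045733813), np.float64(19.700306106056804), array([636.25555515, -34.92123268, 205.3       ]))
(np.float64(-11.27100565643912), np.float64(20.55665324136193), array([637.26472492, -29.29261203, 206.4       ]))
```

The mark stands at 262° turned against 260° commanded, so it is one to one. Two more strokes of 229° remain.

Run:
```python
from h import *
ctrl.move_ptp(C,Rm(-115));log('back')
f=favg(4,.03);print('free force',np.round(f,2))
a=-115;off=5.0
for i in range(6):
    go(a,off,0.3);Fn=(favg(3)-f0)@yv(a);print(off,round(Fn,2))
    if Fn>3:break
    off+=0.3
a,off=stroke(a,114,off)
if a==114:
    go(a,0,0.5);log('free')
    s=sensors.read_state();np.savez('w5.npz',p=s['eef_pos'],R=s['eef_rot'])
    p,d=optics.grab_frame('wrist');cv2.imwrite('pics/w5.png',p[:,:,::-1])
```

```text
back 31.28 [637.4  -31.16 209.02] [-0.3 -0.2 -0.7] 53.9
free force [-0.03  0.09 -0.19]
5.0 2.99
5.3 5.67
33.01 -95 off 5.3 act 4.59 Fn 5.56 Ft -1.42 Fz 0.9
33.76 -75 off 5.08 act 4.52 Fn 5.3 Ft -1.84 Fz 0.7
34.39 -55 off 4.89 act 4.52 Fn 5.04 Ft -1.15 Fz 1.0
34.97 -35 off 4.74 act 4.56 Fn 3.35 Ft -0.84 Fz 1.8
35.55 -15 off 4.84 act 4.74 Fn 2.5 Ft -1.83 Fz 0.8
36.17 5 off 5.05 act 5.02 Fn 1.68 Ft -0.85 Fz 0.6
36.77 25 off 5.38 act 5.24 Fn 2.2 Ft -1.26 Fz 0.5
37.4 45 off 5.64 act 5.42 Fn 2.74 Ft -0.8 Fz 1.3
38.05 65 off 5.82 act 5.58 Fn 1.66 Ft -1.19 Fz 1.8
38.7 85 off 6.15 act 5.71 Fn 3.18 Ft -0.92 Fz 2.4
39.37 105 off 6.27 act 5.71 Fn 4.31 Ft -0.86 Fz 2.6
39.89 114 off 6.23 act 5.74 Fn 5.12 Ft -1.33 Fz 3.9
free 40.58 [637.35 -31.45 208.88] [ 0.4 -0.4 -0. ] 53.8
```

View pics/w5.png

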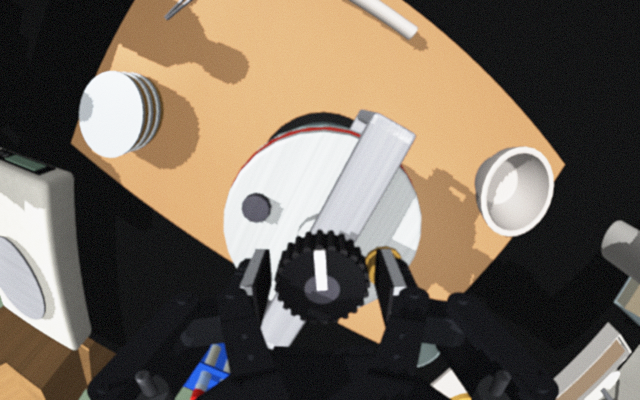

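The hub is near (323,289) and the mark tip near (319,250).

Run:
```python
from h import *
print(markang((323,289),(319.5,250),'w5.npz',207.7))
ctrl.move_ptp(C,Rm(-115));log('back')
a=-115;off=4.8
for i in range(6):
    go(a,off,0.3);Fn=(favg(3)-f0)@yv(a);print(off,round(Fn,2))
    if Fn>3:break
    off+=0.3
a,off=stroke(a,65,off)
s=sensors.read_state();np.savez('w6.npz',p=s['eef_pos'],R=s['eef_rot'])
p,d=optics.grab_frame('wrist');cv2.imwrite('pics/w6.png',p[:,:,::-1])
print(a,off)
```

```text
(np.float64(-151.77919829050506), np.float64(20.783285007392386), array([637.91314777, -29.97596147, 207.7       ]))
back 43.97 [637.42 -31.2  208.99] [-0.3 -0.4  0.4] 54.0
4.8 2.74
5.1 3.62
45.57 -95 off 5.1 act 4.64 Fn 5.34 Ft -1.83 Fz 0.9
46.29 -75 off 4.91 act 4.61 Fn 4.89 Ft -1.37 Fz 1.5
46.92 -55 off 4.78 act 4.56 Fn 3.96 Ft -1.38 Fz 1.4
47.5 -35 off 4.79 act 4.66 Fn 2.71 Ft -1.55 Fz 0.9
48.09 -15 off 4.97 act 4.85 Fn 2.7 Ft -0.38 Fz 0.9
48.69 5 off 5.16 act 5.03 Fn 2.42 Ft -1.41 Fz 0.9
49.32 25 off 5.38 act 5.2 Fn 1.94 Ft -1.35 Fz 1.2
49.96 45 off 5.68 act 5.39 Fn 2.45 Ft -0.94 Fz 1.2
50.61 65 off 5.9 act 5.56 Fn 2.95 Ft -1.25 Fz 2.1
65 6.047451029932685
```

View pics/w6.png

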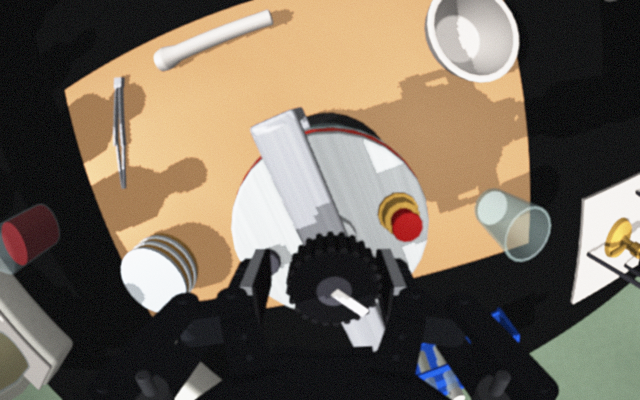

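The hub is at (334,290) and the mark tip at (368,317).

Run:
```python
from h import *
g=markang((334,290),(368,317.5),'w6.npz',208.6)[0];tot=g-86.4;tot+=360*round((482+175-tot)/360);print(g,tot)
rem=720-tot;print(rem)
if 20<rem<80:
    a,off=stroke(65,65+rem,6.05)
    go(a,0,0.5);log('free')
    p=C.copy();p[2]=300;ctrl.move_l(p,vel=100);ctrl.hold(.2);log('up')
    s=sensors.read_state();np.savez('w7.npz',p=s['eef_pos'],R=s['eef_rot'])
    p,d=optics.grab_frame('wrist');cv2.imwrite('pics/w7.png',p[:,:,::-1])
    p,d=optics.grab_frame('scene');cv2.imwrite('pics/s7f.png',p[:,:,::-1])
```

```text
19.598998150246285 653.1989981502463
66.80100184975367
51.32 85 off 6.05 act 5.66 Fn 3.18 Ft -0.5 Fz 2.7
51.96 105 off 6.17 act 5.7 Fn 4.04 Ft -0.22 Fz 3.2
52.59 125 off 6.16 act 5.66 Fn 5.26 Ft -0.74 Fz 3.5
53.04 131.80100184975367 off 5.98 act 5.63 Fn 5.29 Ft -0.73 Fz 3.7
free 53.73 [637.45 -31.42 208.94] [-0.5  0.5 -0.1] 53.8
up 54.98 [637.03 -31.15 298.96] [-0.1 -0.   0.1] 53.9
```

View pics/w7.png

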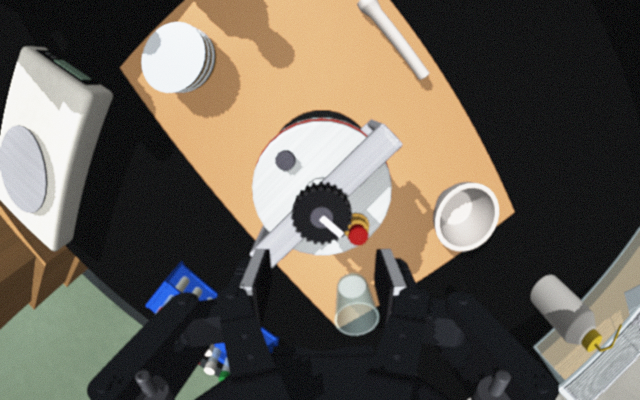

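View pics/s7f.png

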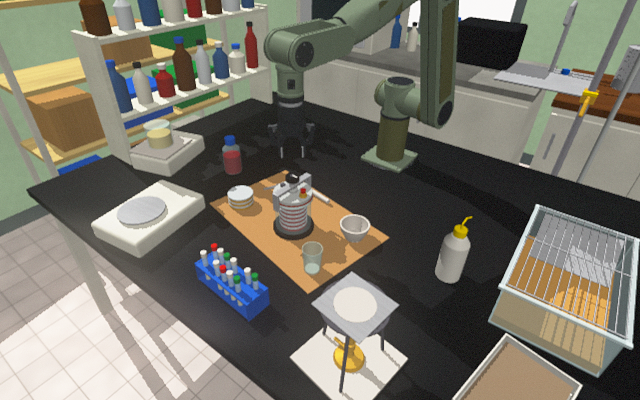

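The mark at (344,236) from the hub at (321,217) again points toward the vent at (358,234). Everything else is in place. One final numeric check before handing in.

Run:
```python
from h import *
w=np.load('w7.npz');p=cv2.imread('pics/w7.png');h=cv2.cvtColor(p,cv2.COLOR_BGR2HSV)
m=(((h[...,0]<6)|(h[...,0]>173))&(h[...,1]>170)&(h[...,2]>90));m[:220]=0;m[250:]=0;m[:,:335]=0;m[:,380:]=0
v,u=np.nonzero(m);print('vent',len(u),wray((u.mean(),v.mean()),176,w['p'],w['R']))
m=(h[...,1]<50)&(h[...,2]>190);m[:214]=0;m[242:]=0;m[:,:320]=0;m[:,347:]=0
v,u=np.nonzero(m);print(len(u),u.min(),u.max(),v.min(),v.max())
l=cv2.fitLine(np.c_[u,v].astype(np.float32),cv2.DIST_L2,0,.01,.01).ravel();d=l[:2]*np.sign(l[0])
c=l[2:];print(c,markang(c-9*d,c+9*d,'w7.npz',209),'start 86.4')
a=cv2.imread('pics/scene0.png').astype(int);b=cv2.imread('pics/s7f.png').astype(int)
D=np.abs(a-b).max(2);D[:165]=0;ys,xs=np.nonzero((D>60)&(np.arange(640)[None]<480));print('scene diff px',len(xs),xs.min() if len(xs) else '',xs.max() if len(xs) else '',ys.min() if len(ys) else '',ys.max() if len(ys) else '')
```

```text
vent 276 [638.18092327  12.30944858 176.        ]
227 320 346 216 241
[332.8282  228.43613] (np.float64(83.8773072966756), np.float64(13.98704236410479), array([637.30626016, -25.23426982, 209.        ])) start 86.4
scene diff px 182 286 466 172 251
```

Run:
```python
from h import *
log();ctrl.finish_job()
```

```text
55.08 [637.18 -31.15 299.37] [-0.2 -0.3 -0.7] 54.2
the job is handed in; nothing more can be done
```

The jar is ready to open, and I handed the job in at 55 s of the 70 s allowed. No verdict is reported.

- **Vent:** I pressed the plunger to its stop (about 10 N) and held it there for a little over 2 s, then let it up. Pictures taken after release and at the end show it up, with the cap within 0.1 mm of its first measured position. That also means the jar has not shifted.
- **Clamp screw:** I rolled one finger round the rim in three anticlockwise strokes, with about 2–6 N on the rim and no gripping. One stroke slipped by about 9°, and I made that up from the index line. The last mark reading is about 717°, within 3° of two full turns.
- **End state:** The gripper is about 90 mm above where it worked, touching nothing, and the wrist force reads near zero. In the pictures I saw no bystander moved.
- **Check not fully resolved:** Comparing the first and last scene pictures left 182 changed pixels, some in the image columns where the wash bottle stands. I took these for arm shadows and the turned screw and did not trace them further.

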